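# Load the polishing trough from the tipping skip and start it

### The arm

A 7-joint arm with a two-finger parallel gripper is mounted at the origin on the work surface. World frame = base frame: x ahead of the robot, y to its left, z up, the work surface at z = 0. Lengths are in m, angles in rad, forces in N, time in s.
With the tool pointing down it reaches from about 0.35 to 0.9 m from the base axis. Payload 19.9 kg.
Tool frame: the origin (TCP) lies where the fingers leave the gripper's body, on its centre line; the fingertips stand 97 mm ahead of it and the grasp point (between the pads) lies 78 mm ahead of it; z points along the fingers, y is the line along which they close (so a half turn about z gives the same grasp; the last joint's range is limited). The gripper opens to 94 mm and grips with 3 to 60 N. Pads are 16 mm wide; open, the fingers measure 119 mm over their backs; the gripper's body (75 mm by 177 mm) begins 78 mm behind the grasp point.
Start: joints at [1.115, 0.417, -0.01, 1.614, 0.005, 1.111, -0.053], TCP at [0.251, -0.572, 0.303] pointing down, gripper open.
Joint ranges: [-2.81, 2.81], [-0.39, 2.02], [-1.27, 1.25], [0.06, 2.57], [-1.19, 4.33], [0.19, 2], [-2.82, 2.82]. Speed limits (rad/s): [1.89, 1.89, 2.39, 2.39, 3.01, 3.01, 3.01].

### API

Orientations are given as a 3x3 rotation matrix whose columns are the frame's x, y, z axes.
In Python, from station import robot gives the robot as it stands. The module is installed in compiled form; this text tells all that it offers.
- The arm moves only by the tool move_arm, never from a script. Its arguments are lists of equal length, an entry for each row: "slide": the shift along the tool's x, y, z each as a share of 120 mm, from -1 to 1, a list of three; "delta_rot": the turn, a rotation vector about the tool's x, y, z each as a share of pi rad, from -1 to 1, a list of three; "grip": the gripper command: -1 is shut, 1 is fully open, values between are in proportion. A call has exactly 8 rows; each row is the pose to reach, as a shift and turn from the pose commanded when the call began, along the tool's axes at that moment, turning the shorter way round; what a row does not reach only later rows make up. A row lasts 1/10 s, in which the tool goes at most 50 mm and 8.59 degrees, less where a joint would pass 70% of its speed; a pose out of reach is approached as far as the arm can. A call with a number of a shift or a turn outside -1 to 1 is refused whole. A call with a gripper value outside its range is refused whole. The fingers move at their own pace and stop on an object; the grip force is fixed at half the most. Time passes only in rows, so rows that repeat a pose let the fingers close, or fill a call up. It gives the time, the measured TCP pose, the force, the opening and the grip force at its end, in the units of the state.
- robot.read_state(): the state, without advancing time (a new reading comes with each control period).
- robot.camera(name): name is "scene" or "top" or "wrist"; returns a dict with "pixels" (384x512x3 uint8, red, green, blue), "range_z" (384x512 float32, m along the optical axis (not along the pixel's ray), 0 where there is no reading), "mtx" (3x3 intrinsics, pixels), "R" (3x3) and "t" (3): a world point X has camera coordinates R X + t; the wrist camera has in their place "tool_from_camera" (4x4, takes a point from camera to tool coordinates, whose origin is the TCP and whose axes are the flange's). Camera axes: x right, y down, z forward; pixel columns grow to the right and rows downward; lengths in m; the calibration is good to about 2 mm. A picture is of the moment at which its call begins: read the wrist's pose just before it.
- robot.close_job(): hands the job in; it is judged then, once.
The state is a dict: "t": time; "qpos": joint angles; "dq": joint speeds; "tau": joint torques, N m; "tool_pos": TCP position; "ee_rot": TCP orientation; "force": force on the tool from outside, world axes, zero at the start; "wrist_torque": the same for the moment, N m; "finger_gap": finger opening in m; "gripper_force": force on a finger pad.
Only numpy, scipy, OpenCV 4.12 (cv2) and the standard library are available. Lean on these libraries where they do the work, as an engineer would, in place of code of your own. Each camera call takes 0.05 s, during which the arm holds its last target. There are 200 camera calls.

### The job

Load the polishing trough and start it: put the hammer head that lies on the bench into the tipping skip with the head already there, then lift the skip's handle until both heads have slid into the trough, and lower the skip gently back down onto its rest without letting it fall. Then pull the spring knob on the control box straight out to its stop and let it spring fully home. Leave the other things on the bench where they are.

Things in the scene. Friction and masses are not known exactly. Their poses are not given: they have to be found in the camera images.
- loose_head_center (a point): Centre of the loose hammer head on the bench: plain steel, 105 mm long (its own x, the round face at +x, the wedge-shaped pein at -x), 24 mm wide (y) and 24 mm high (z), no handle, about 0.25 kg. It lies flat, at any yaw.
- skip_head_center (a point): Centre of the second, identical hammer head, which lies flat in the skip, roughly across it (its x within about 0.25 rad of the skip's crosswise direction).
- cart: Wheeled frame of the tipping skip, fixed on the bench. Origin on the bench right under the pivot; x is the direction in which the skip tips its load (towards the trough), z up. The pivot axis is the frame's y, at x = 0, 110 mm up. The frame is narrower than the skip and ends at the pivot.
- skip_floor (a point): Middle of the open-front skip's flat floor, at rest 125 mm above the bench at x = -65 mm in the cart's frame, same axes; turns with the skip. Inside, the floor reaches 95 mm either way along x (rear wall at -x, open lip at +x) and 70 mm along y. Side and rear walls, 4 mm thick, rise 45 mm above the floor.
- skip (a joint): Tip angle of the skip, rad: 0 resting level on its frame, growing as the handle is lifted and goes up and over towards the frame's +x; stop at 1.3. The skip weighs 0.7 kg, falls back by itself when let go (faster than it should if let go high), lightly damped. Heads slide out somewhere between 0.4 and 1.0 rad.
- skip_handle (a point): Middle of the skip's handle: a round steel bar 16 mm thick along the cart frame's y, 110 mm between its two side arms. At rest it is at x = -220 mm, 155 mm up in the cart frame (220 mm behind and 45 mm above the pivot) and moves in an arc about the pivot. 56 mm of free room between the bar's middle and the skip's rear wall, free below.
- trough: Open polishing trough of dark sheet steel in front of the skip, fixed. Origin at the centre of its underside on the bench; its x is the cart's x. Outside 190 mm (x) by 200 mm (y), walls 6 mm, inner floor 21 mm up; the wall next to the skip is 70 mm high, the sides 92 mm, the far wall 115 mm.
- starter (a joint): How far the spring knob is pulled out of the control box, m: 0 fully home, stop at 0.025. Spring force about 2.5 N at the start and 8.5 N at the stop; it goes home when let go.
- starter_grip (a point): Centre of the black spring knob: a cylinder 36 mm in diameter, 36 mm long, axis level, 80 mm above the bench, on the front of the control box. Its x axis points into the box: pull along -x. The centre is 43 mm in front of the box (110 mm deep, 120 mm wide, 115 mm high), with 20 mm of thin stem between.
- anvil: Small steel anvil fixed on the bench, 180 mm long (x, horn at -x), 100 mm wide, 103 mm high; origin at the centre of its underside. Stands on the side where the control box does not.
- mug: White mug, 76 mm across and 80 mm high, with a handle at +y; origin at the centre of its underside. Leave alone.
- horseshoe: Steel horseshoe lying flat, about 115 mm by 112 mm, 12 mm high; origin at its middle, at bench height. Leave alone.
- tin: Low steel tin, 68 mm across, 55 mm high; origin at the centre of its underside. Leave alone.
- oil: Grey oil bottle, 64 mm across, 170 mm high, at the back; origin at the centre of its underside. Leave alone.
- hammer: Complete hammer with a 200 mm handle lying behind the skip. Leave alone.
- wrench: Wrench, 180 mm long, lying at the left. Leave alone.
- jar: Glass jar, 76 mm across, 100 mm high, at the back right; origin at the centre of its underside. Leave alone.
Mind the look-alikes: they are no part of the job. Leave any white look-alike of the part that bears skip_head_center alone.

How it is judged:
On the way, in this order (a step that is already met when the one before it is completed fails the run):
1. the loose head lies released in the skip, which rests level (x of loose_head_center in the frame of cart between -0.16 and 0.03 m and y of loose_head_center in the frame of cart between -0.07 and 0.07 m and z of loose_head_center in the frame of cart between 0.125 and 0.19 m and value of joint skip below 0.1 rad and contact force between the fingers and loose_head below 0.3 N and linear speed of loose_head below 0.05 m/s), for 0.2 s.
2. the skip is being tipped by its handle (value of joint skip above 0.3 rad).
3. both heads have slid into the trough (x of loose_head_center in the frame of trough between -0.092 and 0.092 m and y of loose_head_center in the frame of trough between -0.097 and 0.097 m and z of each of loose_head_center, skip_head_center in the frame of trough below 0.08 m and x of skip_head_center in the frame of trough between -0.092 and 0.092 m and y of skip_head_center in the frame of trough between -0.097 and 0.097 m and value of joint skip above 0.2 rad), for 0.1 s.
4. the skip is lowered back onto its rest (x of loose_head_center in the frame of trough between -0.092 and 0.092 m and y of loose_head_center in the frame of trough between -0.097 and 0.097 m and z of each of loose_head_center, skip_head_center in the frame of trough below 0.08 m and x of skip_head_center in the frame of trough between -0.092 and 0.092 m and y of skip_head_center in the frame of trough between -0.097 and 0.097 m and value of joint skip below 0.04 rad), for 0.2 s.
5. the spring knob is pulled out to (nearly) its stop (value of joint starter above 0.02 m), for 0.1 s.
At the end, for the whole second after the job is handed in: Both hammer heads lie still inside the trough, the skip is back on its rest (within 0.04 rad of level), and the knob, after having been pulled out at least 20 of its 25 mm, is home within 3 mm. No bystander has been shifted by more than 30 mm (all of step 4 and value of joint starter below 0.003 m and linear speed of each of loose_head, skip_head below 0.02 m/s); the robot touches nothing.
It fails at once if the skip is let fall (turning down faster than 3 rad/s) (velocity of joint skip below -3 rad/s).
It fails at once if another thing on the bench is shifted by more than 30 mm (distance of any of mug, horseshoe, tin, oil, hammer, wrench, jar from where it was at the start of the episode above 0.03 m).
It also fails if it takes over 72 s, if anything falls off the work surface, if the arm or the gripper's body presses on something with over 40 N, if the wrist force passes 120 N, or if a joint passes its speed limit or range.

## Working session

There is one attempt and no reset: what is moved stays moved. The work goes in short steps, Python scripts to look and compute and a tool call to move; the robot and the scene stay as the last step left them, time stands still between calls to the robot, and variables do not carry over. Pictures are saved under pics/ and viewed, at most 10 in all, crops included, and the job is handed in when it is done.

Besides the shell and the picture viewer there is one more tool, called after ">>>" by a JSON object that holds its "fn" and its "kwargs", one argument or row to a line. move_arm: Moves the arm, as the interface text tells. Shift numbers are shares of 120 mm and turn numbers shares of pi rad, none past 1 either way. Its arguments: {"type":"object","properties":{"slide":{"type":"array"},"delta_rot":{"type":"array"},"grip":{"type":"array"}},"required":["slide","delta_rot","grip"]}

```bash
mkdir -p pics; cat > h.py <<'E'
import numpy as np,cv2
from station import robot
def snap(n,f):
    c=robot.camera(n); cv2.imwrite(f'pics/{f}.png',c['pixels'][:,:,::-1]); np.savez(f'{f}.npz',**c); return c
def world(c,u,v,d=None):
    K=c['mtx']; d=c['range_z'][int(v),int(u)] if d is None else d
    p=np.linalg.inv(K)@np.array([u,v,1])*d
    return c['R'].T@(p-c['t'])
def cloud(c):
    z=c['range_z'];v,u=np.mgrid[:z.shape[0],:z.shape[1]];K=c['mtx']
    P=np.stack([(u-K[0,2])/K[0,0]*z,(v-K[1,2])/K[1,1]*z,z],-1)
    return (P-c['t'])@c['R']
E
python3 - <<'E'
from h import *
a=snap('scene','s0');b=snap('top','t0')
im=np.hstack([a['pixels'],b['pixels']])
cv2.imwrite('pics/both.png',cv2.resize(im[:,:,::-1],None,fx=.78,fy=.78))
for c in(a,b):print(c['mtx'],-c['R'].T@c['t'],c['R'])
print(robot.read_state())
E
```

```text
[[464.03671211   0.         263.77449696]
 [  0.         464.03671211 182.62225564]
 [  0.           0.           1.        ]] [1.19825388 0.81666967 0.85622315] [[-0.78451681  0.62008956  0.00472336]
 [ 0.34962575  0.44860016 -0.82250819]
 [-0.51214765 -0.6436201  -0.56873365]]
[[385.26036111   0.         263.76177358]
 [  0.         385.26036111 191.2549204 ]
 [  0.           0.           1.        ]] [4.74323663e-01 1.99488058e-04 1.08843163e+00] [[ 0.00819411 -0.99993041  0.00848706]
 [-0.9957463  -0.00893817 -0.09170291]
 [ 0.09177239 -0.00769953 -0.99575024]]
{'t': 0.1, 'qpos': array([ 1.11549797,  0.41791125, -0.01028583,  1.61407348,  0.00472625,
        1.11074036, -0.05298428]), 'dq': array([ 0.00192732,  0.00033553,  0.00225255, -0.00107223, -0.0024857 ,
       -0.00054037,  0.00154416]), 'tau': array([ 1.12224570e-03, -8.52589130e+01,  6.39706124e-01, -4.26696610e+01,
       -4.88804234e-02,  1.63315760e-02,  5.19341233e-05]), 'tool_pos': array([ 0.25119898, -0.57205032,  0.3021068 ]), 'ee_rot': array([[ 9.15592273e-01,  4.02107556e-01, -5.50693193e-04],
       [ 4.02107916e-01, -9.15591773e-01,  9.63767829e-04],
       [-1.16671830e-04, -1.10385647e-03, -9.99999384e-01]]), 'force': array([ 0.86492799,  0.1729626 , -0.27724821]), 'wrist_torque': array([ 0.00104916, -0.03661222, -0.01088154]), 'gripper_force': 0.0, 'finger_gap': 0.09372793585667898}
```

View pics/t0.png

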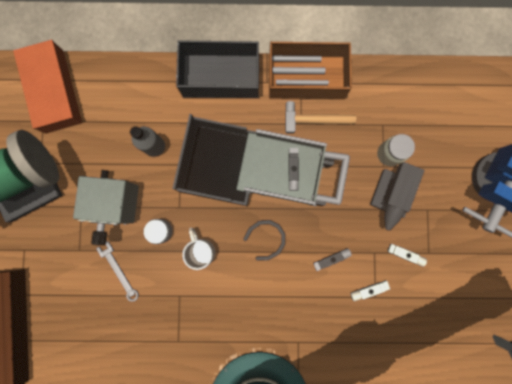

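View pics/s0.png

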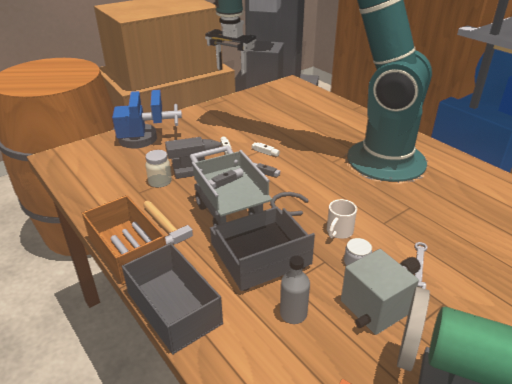

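The top view shows the skip at (280,167) with its head at (293,168), the handle bar at (340,178), the trough at (213,160) and the control box at (100,200). Possible loose heads are the grey one at (332,260) and two white ones at (407,255) and (371,290). Plain steel fits the grey one. The box has black protrusions at (99,238) and (104,173). I'll enlarge both areas to confirm.

```bash
python3 - <<'E'
from h import *
a=dict(np.load('s0.npz'));b=dict(np.load('t0.npz'))
A=b['pixels'][225:315,300:440];B=b['pixels'][150:260,60:160]; C=a['pixels'][235:345,330:450];D=a['pixels'][130:260,180:320]
r=lambda x:cv2.resize(x[:,:,::-1],(400,300),interpolation=cv2.INTER_CUBIC)
cv2.imwrite('pics/c0.png',np.vstack([np.hstack([r(A),r(B)]),np.hstack([r(C),r(D)])]))
P=cloud(b)
def q(u,v):print((u,v),P[v,u].round(4))
for u,v in[(332,260),(320,265),(347,254),(293,168),(293,155),(293,185),(340,178),(343,160),(338,195),(100,200),(99,238),(99,232),(104,173),(280,167),(213,160),(255,130),(325,146),(245,198),(317,203)]:q(u,v)
# skip floor, head mask
E
```

```text
(332, 260) [ 0.3854 -0.196   0.0246]
(320, 265) [ 0.3715 -0.1634  0.0229]
(347, 254) [ 0.402  -0.2372  0.025 ]
(293, 168) [ 0.6189 -0.0785  0.1505]
(293, 155) [ 0.652  -0.0788  0.1467]
(293, 185) [ 0.5769 -0.0787  0.1494]
(340, 178) [ 0.5941 -0.1924  0.1586]
(343, 160) [ 0.6384 -0.2     0.1597]
(338, 195) [ 0.5522 -0.1864  0.1624]
(100, 200) [0.5383 0.4063 0.1135]
(99, 238) [0.4423 0.4124 0.0941]
(99, 232) [0.4575 0.413  0.0942]
(104, 173) [0.6172 0.4297 0.0394]
(280, 167) [ 0.6256 -0.048   0.1211]
(213, 160) [0.6586 0.1343 0.0251]
(255, 130) [ 0.7519  0.0185 -0.0016]
(325, 146) [ 0.6697 -0.1539  0.1733]
(245, 198) [0.5499 0.042  0.0682]
(317, 203) [ 0.5382 -0.149   0.0705]
```

View pics/c0.png

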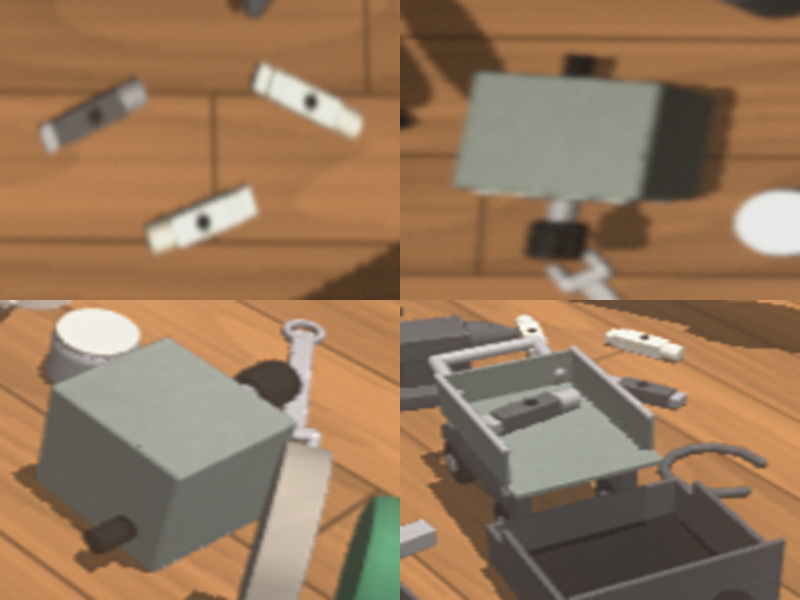

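The crop confirms three things: the plain steel head at (332,260) is the loose one and the other two are white look-alikes; the knob on a stem at (99,238) is the starter; the rear stub has no stem, so it isn't. Next I'll fit poses from both cameras' clouds.

```bash
cat > fit.py <<'E'
from h import *
def pca(p):
    m=p[:,:2].mean(0);r=cv2.minAreaRect(p[:,:2].astype(np.float32)*1000);return np.round(m,4),np.round(r[0],1),np.round(r[1],1),round(r[2],1),p[:,2].max().round(4),len(p)
for n in('t0','s0'):
    c=dict(np.load(n+'.npz'));P=cloud(c).reshape(-1,3);P=P[np.array(c['range_z']).reshape(-1)>0]
    def box(x0,x1,y0,y1,z0,z1):return P[(P[:,0]>x0)&(P[:,0]<x1)&(P[:,1]>y0)&(P[:,1]<y1)&(P[:,2]>z0)&(P[:,2]<z1)]
    print(n);print('loose',pca(box(.33,.44,-.26,-.13,.012,.04)))
    print('skiphead',pca(box(.55,.68,-.12,-.05,.138,.16)))
    print('bar',pca(box(.54,.66,-.215,-.175,.145,.175)))
    w=box(.5,.75,-.17,.06,.158,.19);print('walltop',pca(w))
    print('floor',pca(box(.5,.75,-.17,.06,.11,.132)), np.median(box(.5,.75,-.17,.06,.11,.132)[:,2]))
    print('knob',pca(box(.42,.47,.38,.45,.06,.12)));k=box(.42,.47,.38,.45,.06,.12);print(k.min(0),k.max(0))
    print('boxtop',pca(box(.46,.62,.33,.5,.105,.125)))
    print('trough',pca(box(.5,.8,.03,.25,.06,.125)))
E
python3 fit.py
```

```text
t0
loose (array([ 0.3866, -0.1965]), array([ 386.3, -197.3]), array([ 24.1, 104.7]), 23.2, np.float64(0.0283), 344)
skiphead (array([ 0.6191, -0.0802]), array([626. , -81.3]), array([ 46.1, 121.7]), 75.3, np.float64(0.1599), 409)
bar (array([ 0.6035, -0.1948]), array([ 598.7, -194.5]), array([ 37.3, 117.5]), 89.3, np.float64(0.1664), 380)
walltop (array([ 0.6172, -0.0744]), array([616.1, -75.6]), array([210.5, 152.7]), 78.9, np.float64(0.1794), 625)
floor (array([ 0.6247, -0.0413]), array([621.2, -45.2]), array([190.4, 149. ]), 78.9, np.float64(0.132), 3631) 0.12478643097065388
knob (array([0.4444, 0.4137]), array([446. , 417.1]), array([35.9, 43.5]), 89.7, np.float64(0.1021), 244)
[0.42422607 0.39922306 0.06411846] [0.4677235  0.43507824 0.10213358]
boxtop (array([0.5387, 0.4079]), array([537.5, 409.6]), array([121.4, 114.7]), 84.9, np.float64(0.1204), 2119)
trough (array([0.6555, 0.1396]), array([648. , 113.5]), array([192. , 200.6]), 79.0, np.float64(0.125), 1255)
s0
loose (array([ 0.3864, -0.1851]), array([ 386.7, -190.7]), array([34.2, 90.5]), 22.5, np.float64(0.0292), 158)
skip
[... 160 characters left out ...]
3.9]), array([ 32.7, 118.6]), 88.1, np.float64(0.1651), 228)
walltop (array([ 0.6158, -0.0816]), array([618.2, -76.7]), array([212.7, 152. ]), 78.9, np.float64(0.1773), 564)
floor (array([ 0.6229, -0.0272]), array([624.2, -49.7]), array([199.5, 149.6]), 79.6, np.float64(0.132), 1828) 0.1251663227596504
knob (array([0.4479, 0.4217]), array([445.2, 418. ]), array([36.6, 38.3]), 83.4, np.float64(0.1018), 228)
[0.4253398  0.40087284 0.06771702] [0.46425726 0.43754854 0.10178221]
boxtop (array([0.5476, 0.4132]), array([541.9, 408.6]), array([121.3, 114.9]), 85.2, np.float64(0.1194), 2148)
trough (array([0.6596, 0.1606]), array([649.2, 113. ]), array([195.5, 204. ]), 78.7, np.float64(0.125), 2271)
```

```bash
python3 - <<'E'
from h import *
a=np.radians(78.9);X=np.array([np.cos(a),np.sin(a)]);Y=np.array([-X[1],X[0]])
for n in('t0','s0'):
    c=dict(np.load(n+'.npz'));P=cloud(c).reshape(-1,3);P=P[np.array(c['range_z']).reshape(-1)>0]
    d=P[:,:2]-[.6315,-.002];x=d@X;y=d@Y;z=P[:,2]
    m=(z>.145)&(z<.19)&(abs(y)<.1)&(x>-.26)&(x<.05)
    print(n,'hist x',[(round(-.26+.01*i,2),k) for i,k in enumerate(np.histogram(x[m],bins=31,range=(-.26,.05))[0])])
    b=m&(abs(y)<.045)&(x<-.19)
    print('bar x',x[b].mean(),np.percentile(x[b],[2,50,98]),'z',np.percentile(z[b],[2,50,98]),'y of arms',y[m&(x<-.19)].min(),y[m&(x<-.19)].max())
    w=m&(z>.16)&(x>-.16);print('walls y',y[w].min(),y[w].max())
    h=(z>.1385)&(z<.156)&(abs(y)<.06)&(x>-.145)&(x<.03);r=cv2.minAreaRect(np.c_[x[h],y[h]].astype(np.float32)*1000);print('head cart',r)
E
```

```text
t0 hist x [(-0.26, np.int64(0)), (-0.25, np.int64(0)), (-0.24, np.int64(0)), (-0.23, np.int64(0)), (-0.22, np.int64(0)), (-0.21, np.int64(124)), (-0.2, np.int64(215)), (-0.19, np.int64(53)), (-0.18, np.int64(60)), (-0.17, np.int64(53)), (-0.16, np.int64(52)), (-0.15, np.int64(102)), (-0.14, np.int64(127)), (-0.13, np.int64(34)), (-0.12, np.int64(34)), (-0.11, np.int64(35)), (-0.1, np.int64(65)), (-0.09, np.int64(163)), (-0.08, np.int64(153)), (-0.07, np.int64(89)), (-0.06, np.int64(34)), (-0.05, np.int64(34)), (-0.04, np.int64(34)), (-0.03, np.int64(34)), (-0.02, np.int64(34)), (-0.01, np.int64(35)), (0.0, np.int64(34)), (0.01, np.int64(34)), (0.02, np.int64(33)), (0.03, np.int64(1)), (0.04, np.int64(0))]
bar x -0.19817107217276078 [-0.20619701 -0.19783896 -0.19137106] z [0.15469215 0.16139765 0.16523734] y of arms -0.06066183175680665 0.06391850637973846
walls y -0.07538758587542917 0.07727220552785623
head cart ((-99.42635345458984, 0.5422630310058594), (81.13040161132812, 116.54945373535156), 0.5847174525260925)
s0 hist x [(-0.26, np.int64(0)), (-0.25, np.int64(0)), (-0.24, np.int
[... 259 characters left out ...]
(-0.12, np.int64(25)), (-0.11, np.int64(26)), (-0.1, np.int64(41)), (-0.09, np.int64(95)), (-0.08, np.int64(88)), (-0.07, np.int64(73)), (-0.06, np.int64(34)), (-0.05, np.int64(26)), (-0.04, np.int64(33)), (-0.03, np.int64(31)), (-0.02, np.int64(36)), (-0.01, np.int64(35)), (0.0, np.int64(33)), (0.01, np.int64(37)), (0.02, np.int64(54)), (0.03, np.int64(7)), (0.04, np.int64(0))]
bar x -0.19646481299425858 [-0.20425972 -0.19607991 -0.19068363] z [0.14980998 0.15933919 0.16432321] y of arms -0.06269438021258276 0.061871301425551445
walls y -0.07734375681759095 0.07468027696034978
head cart ((-101.06598663330078, 1.6139297485351562), (88.38386535644531, 116.12454223632812), 0.35025113821029663)
```

```bash
cat > plan.py <<'E'
from h import *
from scipy.spatial.transform import Rotation as Ro
def Rdown(ydeg):
    a=np.radians(ydeg);y=np.array([np.cos(a),np.sin(a),0]);z=np.array([0,0,-1.]);return np.c_[np.cross(y,z),y,z]
def plan(tg,p=None,R=None):
    s=robot.read_state()
    p=s['tool_pos'] if p is None else p;R=s['ee_rot'] if R is None else R
    for P,T in tg:
        P=np.array(P,float);T=Rdown(T) if np.isscalar(T) else T
        rv=Ro.from_matrix(R.T@T).as_rotvec();d=R.T@(P-p)
        n=max(1,int(np.ceil(max(abs(d).max()/.119,np.linalg.norm(rv)/np.radians(60),np.linalg.norm(d)/.2))))
        p0,R0=p,R
        for i in range(1,n+1):
            Pi=p0+(P-p0)*i/n;Ti=R0@Ro.from_rotvec(rv*i/n).as_matrix()
            sl=np.round(R.T@(Pi-p)/.12,3);dr=np.round(Ro.from_matrix(R.T@Ti).as_rotvec()/np.pi,3)
            print('slide',sl.tolist(),'rot',dr.tolist(),'-> ',Pi.round(3))
            p=p+R@(sl*.12);R=R@Ro.from_rotvec(dr*np.pi).as_matrix()
E
python3 -c "
from plan import *
plan([([.3863,-.1973,.25],-156.8),([.3863,-.1973,.16],-156.8),([.3863,-.1973,.101],-156.8)])"
```

```text
slide [0.762, -0.802, 0.146] rot [-0.0, 0.0, 0.168] ->  [ 0.296 -0.447  0.285]
slide [0.255, -1.077, 0.145] rot [-0.0, 0.0, 0.167] ->  [ 0.341 -0.322  0.267]
slide [-0.319, -1.059, 0.146] rot [-0.0, 0.0, 0.168] ->  [ 0.386 -0.197  0.25 ]
slide [0.001, -0.0, 0.75] rot [0.0, 0.0, -0.0] ->  [ 0.386 -0.197  0.16 ]
slide [0.0, -0.0, 0.491] rot [0.0, 0.0, -0.0] ->  [ 0.386 -0.197  0.101]
```

```bash
sed -i 's/abs(d).max()\/.119/np.linalg.norm(d)\/.119/' plan.py
python3 -c "
from plan import *
plan([([.3863,-.1973,.2],-156.8)])"
```

```text
slide [0.572, -0.601, 0.213] rot [-0.0, 0.0, 0.126] ->  [ 0.285 -0.478  0.277]
slide [0.295, -0.776, 0.214] rot [-0.0, 0.0, 0.125] ->  [ 0.319 -0.385  0.251]
slide [-0.023, -0.829, 0.213] rot [-0.0, 0.0, 0.126] ->  [ 0.353 -0.291  0.226]
slide [-0.342, -0.756, 0.213] rot [-0.0, 0.0, 0.126] ->  [ 0.386 -0.197  0.2  ]
```

>>> {"fn": "move_arm", "kwargs": {
  "slide": [
    [0.572,-0.601,0.213],
    [0.572,-0.601,0.213],
    [0.572,-0.601,0.213],
    [0.572,-0.601,0.213],
    [0.572,-0.601,0.213],
    [0.572,-0.601,0.213],
    [0.572,-0.601,0.213],
    [0.572,-0.601,0.213]
  ],
  "delta_rot": [
    [0,0,0.126],
    [0,0,0.126],
    [0,0,0.126],
    [0,0,0.126],
    [0,0,0.126],
    [0,0,0.126],
    [0,0,0.126],
    [0,0,0.126]
  ],
  "grip": [
    [1],
    [1],
    [1],
    [1],
    [1],
    [1],
    [1],
    [1]
  ]
}}

```text
$.grip[0]: bad value
```

>>> {"fn": "move_arm", "kwargs": {
  "slide": [
    [0.295,-0.776,0.214],
    [0.295,-0.776,0.214],
    [0.295,-0.776,0.214],
    [0.295,-0.776,0.214],
    [0.295,-0.776,0.214],
    [0.295,-0.776,0.214],
    [0.295,-0.776,0.214],
    [0.295,-0.776,0.214]
  ],
  "delta_rot": [
    [0,0,0.125],
    [0,0,0.125],
    [0,0,0.125],
    [0,0,0.125],
    [0,0,0.125],
    [0,0,0.125],
    [0,0,0.125],
    [0,0,0.125]
  ],
  "grip": [
    [1],
    [1],
    [1],
    [1],
    [1],
    [1],
    [1],
    [1]
  ]
}}

```text
$.grip[0]: bad value
```

>>> {"fn": "move_arm", "kwargs": {
  "slide": [
    [-0.023,-0.829,0.213],
    [-0.023,-0.829,0.213],
    [-0.023,-0.829,0.213],
    [-0.023,-0.829,0.213],
    [-0.023,-0.829,0.213],
    [-0.023,-0.829,0.213],
    [-0.023,-0.829,0.213],
    [-0.023,-0.829,0.213]
  ],
  "delta_rot": [
    [0,0,0.126],
    [0,0,0.126],
    [0,0,0.126],
    [0,0,0.126],
    [0,0,0.126],
    [0,0,0.126],
    [0,0,0.126],
    [0,0,0.126]
  ],
  "grip": [
    [1],
    [1],
    [1],
    [1],
    [1],
    [1],
    [1],
    [1]
  ]
}}

```text
$.grip[0]: bad value
```

>>> {"fn": "move_arm", "kwargs": {
  "slide": [
    [-0.342,-0.756,0.213],
    [-0.342,-0.756,0.213],
    [-0.342,-0.756,0.213],
    [-0.342,-0.756,0.213],
    [-0.342,-0.756,0.213],
    [-0.342,-0.756,0.213],
    [-0.342,-0.756,0.213],
    [-0.342,-0.756,0.213]
  ],
  "delta_rot": [
    [0,0,0.126],
    [0,0,0.126],
    [0,0,0.126],
    [0,0,0.126],
    [0,0,0.126],
    [0,0,0.126],
    [0,0,0.126],
    [0,0,0.126]
  ],
  "grip": [
    [1],
    [1],
    [1],
    [1],
    [1],
    [1],
    [1],
    [1]
  ]
}}

```text
$.grip[0]: bad value
```

```bash
python3 - <<'E'
from plan import *
s=robot.read_state();print(s['t'],s['tool_pos'],s['ee_rot'].round(3).tolist(),s['force'])
c=snap('wrist','w1');T=c['tool_from_camera']
z=c['range_z'];v,u=np.mgrid[:384,:512];K=c['mtx']
P=np.stack([(u-K[0,2])/K[0,0]*z,(v-K[1,2])/K[1,1]*z,z],-1)@T[:3,:3].T+T[:3,3]
W=(P@s['ee_rot'].T+s['tool_pos']).reshape(-1,3);W=W[z.reshape(-1)>0]
m=(W[:,2]>.012)&(W[:,2]<.035)&(abs(W[:,0]-.386)<.07)&(abs(W[:,1]+.197)<.075)
print(m.sum(),cv2.minAreaRect(W[m][:,:2].astype(np.float32)*1000),np.percentile(W[m][:,2],[50,98]))
plan([([.3863,-.1973,.101],-156.8)])
E
```

```text
0.1 [ 0.25119898 -0.57205032  0.3021068 ] [[0.916, 0.402, -0.001], [0.402, -0.916, 0.001], [-0.0, -0.001, -1.0]] [ 0.86492799  0.1729626  -0.27724821]Traceback (most recent call last):
  File "<stdin>", line 8, in <module>
    return _quantile_unchecked(
        a, q, axis, out, overwrite_input, method, keepdims, weights)
    return _ureduce(a,
                    func=_quantile_ureduce_func,
    ...<5 lines>...
                    overwrite_input=overwrite_input,
                    method=method)
    r = func(a, **kwargs)
    result = _quantile(arr,
                       quantiles=q,
    ...<2 lines>...
                       out=out,
                       weights=wgt)
    slices_having_nans = np.isnan(arr[-1, ...])
                                  ~~~^^^^^^^^^
IndexError: index -1 is out of bounds for axis 0 with size 0
```

The grip entries have to be plain numbers, so I'll send one call to check.

>>> {"fn": "move_arm", "kwargs": {
  "slide": [
    [0.572,-0.601,0.213],
    [0.572,-0.601,0.213],
    [0.572,-0.601,0.213],
    [0.572,-0.601,0.213],
    [0.572,-0.601,0.213],
    [0.572,-0.601,0.213],
    [0.572,-0.601,0.213],
    [0.572,-0.601,0.213]
  ],
  "delta_rot": [
    [0,0,0.126],
    [0,0,0.126],
    [0,0,0.126],
    [0,0,0.126],
    [0,0,0.126],
    [0,0,0.126],
    [0,0,0.126],
    [0,0,0.126]
  ],
  "grip": [1,1,1,1,1,1,1,1]
}}

```text
t: 0.95
tool_pos: [0.2848, -0.4791, 0.277]
ee_rot: [[1.0, 0.018, -0.0], [0.018, -1.0, 0.0], [-0.0, -0.0, -1.0]]
force: [-0.1, 0.3, 1.3]
finger_gap: 0.0942
gripper_force: 0.0
```

>>> {"fn": "move_arm", "kwargs": {
  "slide": [
    [0.295,-0.776,0.214],
    [0.295,-0.776,0.214],
    [0.295,-0.776,0.214],
    [0.295,-0.776,0.214],
    [0.295,-0.776,0.214],
    [0.295,-0.776,0.214],
    [0.295,-0.776,0.214],
    [0.295,-0.776,0.214]
  ],
  "delta_rot": [
    [0,0,0.125],
    [0,0,0.125],
    [0,0,0.125],
    [0,0,0.125],
    [0,0,0.125],
    [0,0,0.125],
    [0,0,0.125],
    [0,0,0.125]
  ],
  "grip": [1,1,1,1,1,1,1,1]
}}

```text
t: 1.75
tool_pos: [0.3186, -0.3855, 0.2514]
ee_rot: [[0.931, -0.366, -0.0], [-0.366, -0.931, -0.0], [0.0, 0.0, -1.0]]
force: [0.9, -0.0, -0.4]
finger_gap: 0.0937
gripper_force: 0.0
```

>>> {"fn": "move_arm", "kwargs": {
  "slide": [
    [-0.023,-0.829,0.213],
    [-0.023,-0.829,0.213],
    [-0.023,-0.829,0.213],
    [-0.023,-0.829,0.213],
    [-0.023,-0.829,0.213],
    [-0.023,-0.829,0.213],
    [-0.023,-0.829,0.213],
    [-0.023,-0.829,0.213]
  ],
  "delta_rot": [
    [0,0,0.126],
    [0,0,0.126],
    [0,0,0.126],
    [0,0,0.126],
    [0,0,0.126],
    [0,0,0.126],
    [0,0,0.126],
    [0,0,0.126]
  ],
  "grip": [1,1,1,1,1,1,1,1]
}}

```text
t: 2.55
tool_pos: [0.3524, -0.2919, 0.2259]
ee_rot: [[0.717, -0.697, 0.0], [-0.697, -0.717, -0.0], [0.0, 0.0, -1.0]]
force: [-0.7, 0.3, -0.3]
finger_gap: 0.0939
gripper_force: 0.0
```

>>> {"fn": "move_arm", "kwargs": {
  "slide": [
    [-0.342,-0.756,0.213],
    [-0.342,-0.756,0.213],
    [-0.342,-0.756,0.213],
    [-0.342,-0.756,0.213],
    [-0.342,-0.756,0.213],
    [-0.342,-0.756,0.213],
    [-0.342,-0.756,0.213],
    [-0.342,-0.756,0.213]
  ],
  "delta_rot": [
    [0,0,0.126],
    [0,0,0.126],
    [0,0,0.126],
    [0,0,0.126],
    [0,0,0.126],
    [0,0,0.126],
    [0,0,0.126],
    [0,0,0.126]
  ],
  "grip": [1,1,1,1,1,1,1,1]
}}

```text
t: 3.35
tool_pos: [0.3863, -0.1983, 0.2004]
ee_rot: [[0.393, -0.919, 0.0], [-0.919, -0.393, -0.0], [0.0, -0.0, -1.0]]
force: [0.2, 0.6, 0.9]
finger_gap: 0.0939
gripper_force: 0.0
```

```bash
cat >> h.py <<'E'
def wcloud(f):
    s=robot.read_state();c=snap('wrist',f);T=c['tool_from_camera']
    z=c['range_z'];v,u=np.mgrid[:384,:512];K=c['mtx']
    P=np.stack([(u-K[0,2])/K[0,0]*z,(v-K[1,2])/K[1,1]*z,z],-1)@T[:3,:3].T+T[:3,3]
    W=(P@s['ee_rot'].T+s['tool_pos']).reshape(-1,3);return s,W[z.reshape(-1)>0]
E
python3 - <<'E'
from plan import *
s,W=wcloud('w1')
print(s['t'],s['tool_pos'],s['ee_rot'].round(3).tolist())
m=(W[:,2]>.012)&(W[:,2]<.035)&(abs(W[:,0]-.386)<.07)&(abs(W[:,1]+.197)<.075)
print(m.sum(),cv2.minAreaRect(W[m][:,:2].astype(np.float32)*1000))
plan([([.3863,-.1973,.101],-156.8)])
E
```

```text
3.35 [ 0.3862789  -0.19828056  0.20042862] [[0.393, -0.919, 0.0], [-0.919, -0.393, -0.0], [0.0, -0.0, -1.0]]
2235 ((387.3453674316406, -199.4044647216797), (23.617923736572266, 105.24385833740234), 22.815048217773438)
slide [-0.006, -0.003, 0.828] rot [-0.0, -0.0, -0.0] ->  [ 0.386 -0.197  0.101]
```

The wrist view agrees to within 2 mm, so I'll descend, grip and lift.

>>> {"fn": "move_arm", "kwargs": {
  "slide": [
    [0,0,0.3],
    [0,0,0.55],
    [0,0,0.7],
    [0,0,0.8],
    [0,0,0.825],
    [0,0,0.825],
    [0,0,0.825],
    [0,0,0.825]
  ],
  "delta_rot": [
    [0,0,0],
    [0,0,0],
    [0,0,0],
    [0,0,0],
    [0,0,0],
    [0,0,0],
    [0,0,0],
    [0,0,0]
  ],
  "grip": [1,1,1,1,1,1,-1,-1]
}}

```text
t: 4.2
tool_pos: [0.3868, -0.1978, 0.1021]
ee_rot: [[0.393, -0.919, 0.001], [-0.919, -0.393, -0.0], [0.001, -0.001, -1.0]]
force: [-0.6, 0.2, -0.2]
finger_gap: 0.0814
gripper_force: 0.0
```

>>> {"fn": "move_arm", "kwargs": {
  "slide": [
    [0,0,0],
    [0,0,0],
    [0,0,0],
    [0,0,0],
    [0,0,0],
    [0,0,-0.05],
    [0,0,-0.1],
    [0,0,-0.2]
  ],
  "delta_rot": [
    [0,0,0],
    [0,0,0],
    [0,0,0],
    [0,0,0],
    [0,0,0],
    [0,0,0],
    [0,0,0],
    [0,0,0]
  ],
  "grip": [-1,-1,-1,-1,-1,-1,-1,-1]
}}

```text
t: 5.0
tool_pos: [0.3861, -0.1975, 0.1256]
ee_rot: [[0.393, -0.919, -0.001], [-0.919, -0.393, 0.0], [-0.001, 0.001, -1.0]]
force: [-0.5, -0.5, -2.8]
finger_gap: 0.0236
gripper_force: 30.0
```

```bash
python3 -c "
from plan import *
plan([([.3861,-.1975,.225],-156.8),([.630,-.0105,.33],-101.1),([.630,-.0105,.25],-101.1)])"
```

```text
slide [-0.0, 0.001, -0.828] rot [0.0, 0.0, -0.0] ->  [ 0.386 -0.198  0.225]
slide [-0.211, -0.827, -0.292] rot [0.0, 0.0, -0.103] ->  [ 0.467 -0.135  0.26 ]
slide [0.062, -0.851, -0.292] rot [0.0, 0.0, -0.103] ->  [ 0.549 -0.073  0.295]
slide [0.33, -0.787, -0.292] rot [-0.0, 0.0, -0.104] ->  [ 0.63  -0.011  0.33 ]
slide [0.001, -0.0, 0.666] rot [-0.0, 0.0, 0.0] ->  [ 0.63 -0.01  0.25]
```

>>> {"fn": "move_arm", "kwargs": {
  "slide": [
    [0,0,-0.2],
    [0,0,-0.5],
    [0,0,-0.828],
    [0,0,-0.828],
    [0,0,-0.828],
    [0,0,-0.828],
    [0,0,-0.828],
    [0,0,-0.828]
  ],
  "delta_rot": [
    [0,0,0],
    [0,0,0],
    [0,0,0],
    [0,0,0],
    [0,0,0],
    [0,0,0],
    [0,0,0],
    [0,0,0]
  ],
  "grip": [-1,-1,-1,-1,-1,-1,-1,-1]
}}

```text
t: 5.8
tool_pos: [0.3861, -0.1974, 0.2238]
ee_rot: [[0.393, -0.919, -0.002], [-0.919, -0.393, 0.001], [-0.001, 0.001, -1.0]]
force: [-1.0, -0.7, -2.5]
finger_gap: 0.0233
gripper_force: 30.0
```

>>> {"fn": "move_arm", "kwargs": {
  "slide": [
    [-0.04,-0.16,-0.2],
    [-0.08,-0.33,-0.3],
    [-0.13,-0.5,-0.4],
    [-0.17,-0.66,-0.48],
    [-0.211,-0.827,-0.492],
    [-0.211,-0.827,-0.492],
    [-0.211,-0.827,-0.492],
    [-0.211,-0.827,-0.492]
  ],
  "delta_rot": [
    [0,0,-0.02],
    [0,0,-0.04],
    [0,0,-0.06],
    [0,0,-0.08],
    [0,0,-0.103],
    [0,0,-0.103],
    [0,0,-0.103],
    [0,0,-0.103]
  ],
  "grip": [-1,-1,-1,-1,-1,-1,-1,-1]
}}

```text
t: 6.6
tool_pos: [0.4671, -0.1358, 0.2831]
ee_rot: [[0.664, -0.748, -0.001], [-0.748, -0.664, 0.0], [-0.001, 0.001, -1.0]]
force: [-0.5, 0.4, -2.9]
finger_gap: 0.0235
gripper_force: 30.0
```

>>> {"fn": "move_arm", "kwargs": {
  "slide": [
    [0.012,-0.17,-0.1],
    [0.024,-0.34,-0.2],
    [0.037,-0.51,-0.28],
    [0.05,-0.68,-0.292],
    [0.062,-0.851,-0.292],
    [0.062,-0.851,-0.292],
    [0.062,-0.851,-0.292],
    [0.062,-0.851,-0.292]
  ],
  "delta_rot": [
    [0,0,-0.02],
    [0,0,-0.04],
    [0,0,-0.06],
    [0,0,-0.08],
    [0,0,-0.103],
    [0,0,-0.103],
    [0,0,-0.103],
    [0,0,-0.103]
  ],
  "grip": [-1,-1,-1,-1,-1,-1,-1,-1]
}}

```text
t: 7.4
tool_pos: [0.5482, -0.0738, 0.3185]
ee_rot: [[0.867, -0.498, -0.001], [-0.498, -0.867, -0.0], [-0.0, 0.001, -1.0]]
force: [0.7, -0.6, -3.2]
finger_gap: 0.0234
gripper_force: 30.0
```

>>> {"fn": "move_arm", "kwargs": {
  "slide": [
    [0.066,-0.157,-0.03],
    [0.132,-0.314,-0.06],
    [0.2,-0.47,-0.09],
    [0.264,-0.63,-0.092],
    [0.33,-0.787,-0.092],
    [0.33,-0.787,-0.092],
    [0.33,-0.787,-0.092],
    [0.33,-0.787,-0.092]
  ],
  "delta_rot": [
    [0,0,-0.02],
    [0,0,-0.04],
    [0,0,-0.06],
    [0,0,-0.08],
    [0,0,-0.104],
    [0,0,-0.104],
    [0,0,-0.104],
    [0,0,-0.104]
  ],
  "grip": [-1,-1,-1,-1,-1,-1,-1,-1]
}}

```text
t: 8.2
tool_pos: [0.6296, -0.0116, 0.3298]
ee_rot: [[0.981, -0.194, -0.0], [-0.194, -0.981, -0.0], [-0.0, 0.001, -1.0]]
force: [0.6, -0.2, -2.6]
finger_gap: 0.0231
gripper_force: 30.0
```

```bash
python3 - <<'E'
from plan import *
s=robot.read_state();print(s['t'],s['tool_pos'],s['ee_rot'].round(3).tolist(),s['finger_gap'])
a=snap('scene','s1');b=snap('top','t1')
A=a['pixels'][90:260,150:350];B=b['pixels'][100:230,160:360]
r=lambda x:cv2.resize(x[:,:,::-1],(400,320),interpolation=cv2.INTER_CUBIC)
cv2.imwrite('pics/c1.png',np.hstack([r(A),r(B)]))
plan([([.630,-.0105,.25],-101.1)])
E
```

```text
8.2 [ 0.62955887 -0.01161851  0.32977726] [[0.981, -0.194, -0.0], [-0.194, -0.981, -0.0], [-0.0, 0.001, -1.0]] 0.023115655374612302
slide [0.001, -0.008, 0.666] rot [0.0, -0.0, -0.0] ->  [ 0.63 -0.01  0.25]
```

View pics/c1.png

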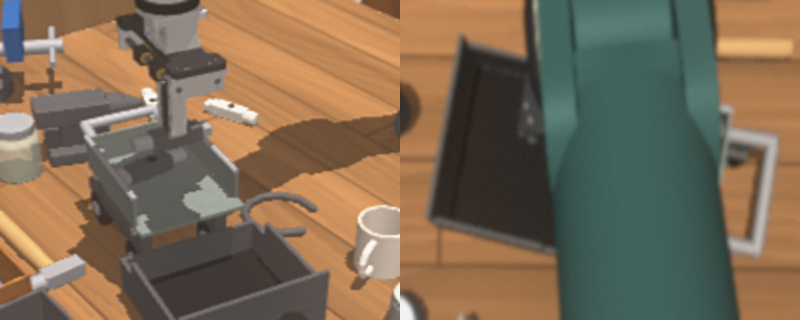

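The scene crop shows the head held over the skip near (150,150), clear of the walls. I'll lower it and release.

>>> {"fn": "move_arm", "kwargs": {
  "slide": [
    [0,0,0.2],
    [0,0,0.4],
    [0,0,0.6],
    [0,0,0.7],
    [0,0,0.76],
    [0,0,0.8],
    [0,0,0.83],
    [0,0,0.84]
  ],
  "delta_rot": [
    [0,0,0],
    [0,0,0],
    [0,0,0],
    [0,0,0],
    [0,0,0],
    [0,0,0],
    [0,0,0],
    [0,0,0]
  ],
  "grip": [-1,-1,-1,-1,-1,-1,-1,-1]
}}

```text
t: 9.1
tool_pos: [0.6328, -0.0116, 0.2344]
ee_rot: [[0.981, -0.193, 0.009], [-0.193, -0.981, -0.001], [0.009, -0.0, -1.0]]
force: [-5.2, -5.6, 43.8]
finger_gap: 0.0236
gripper_force: 30.0
```

>>> {"fn": "move_arm", "kwargs": {
  "slide": [
    [0,0,0.01],
    [0,0,0.01],
    [0,0,0.01],
    [0,0,0.01],
    [0,0,0.01],
    [0,0,0.01],
    [0,0,0.01],
    [0,0,0.01]
  ],
  "delta_rot": [
    [0,0,0],
    [0,0,0],
    [0,0,0],
    [0,0,0],
    [0,0,0],
    [0,0,0],
    [0,0,0],
    [0,0,0]
  ],
  "grip": [-1,-1,0,0,0,0,0,0]
}}

```text
t: 9.9
tool_pos: [0.6301, -0.0105, 0.2276]
ee_rot: [[0.982, -0.191, -0.0], [-0.191, -0.982, 0.0], [-0.0, -0.0, -1.0]]
force: [-0.3, -0.0, -0.8]
finger_gap: 0.0468
gripper_force: 0.0
```

>>> {"fn": "move_arm", "kwargs": {
  "slide": [
    [0,0,-0.1],
    [0,0,-0.3],
    [0,0,-0.6],
    [0,0,-0.9],
    [0,0,-0.9],
    [0,0,-0.9],
    [0,0,-0.9],
    [0,0,-0.9]
  ],
  "delta_rot": [
    [0,0,0],
    [0,0,0],
    [0,0,0],
    [0,0,0],
    [0,0,0],
    [0,0,0],
    [0,0,0],
    [0,0,0]
  ],
  "grip": [0,0,0,0,0,0,0,0]
}}

```text
t: 10.7
tool_pos: [0.6299, -0.0105, 0.3348]
ee_rot: [[0.982, -0.191, -0.002], [-0.191, -0.982, 0.0], [-0.002, 0.0, -1.0]]
force: [-0.2, -0.6, -0.2]
finger_gap: 0.047
gripper_force: 0.0
```

```bash
python3 - <<'E'
from plan import *
s,W=wcloud('w2')
print(s['t'],s['tool_pos'],s['finger_gap'])
a=np.radians(78.9);X=np.array([np.cos(a),np.sin(a)]);Y=np.array([-X[1],X[0]])
d=W[:,:2]-[.6357,.019];x=d@X;y=d@Y;z=W[:,2]
for lo,hi in((-.13,-.07),(-.065,.03)):
  m=(z>.138)&(z<.156)&(abs(y)<.065)&(x>lo)&(x<hi);print(m.sum(),cv2.minAreaRect(np.c_[x[m],y[m]].astype(np.float32)*1000))
m=(abs(y)<.04)&(x<-.19)&(x>-.25)&(z>.13)&(z<.19);print('bar',m.sum(),np.percentile(x[m],[2,50,98]) if m.any() else 0,np.percentile(z[m],[50,98])if m.any() else 0)
cv2.imwrite('pics/w2b.png',cv2.imread('pics/w2.png'))
plan([([.5934,-.1965,.32],-101.1),([.5934,-.1965,.233],-101.1)])
E
```

```text
10.7 [ 0.62987548 -0.01054482  0.33480711] 0.047019550461441996
2222 ((-100.93128204345703, -3.0206642150878906), (24.294456481933594, 104.71639251708984), 11.757494926452637)
2128 ((-30.734418869018555, -1.12890625), (23.685029983520508, 105.55506896972656), 0.39378997683525085)
bar 1459 [-0.22643519 -0.21712475 -0.2132547 ] [0.16114639 0.16369455]
slide [-0.001, 0.79, 0.062] rot [0.0, 0.0, 0.0] ->  [ 0.612 -0.104  0.327]
slide [-0.001, 0.789, 0.062] rot [0.0, 0.001, 0.0] ->  [ 0.593 -0.196  0.32 ]
slide [-0.001, -0.0, 0.725] rot [0.0, -0.0, 0.0] ->  [ 0.593 -0.196  0.233]
```

View pics/w2.png

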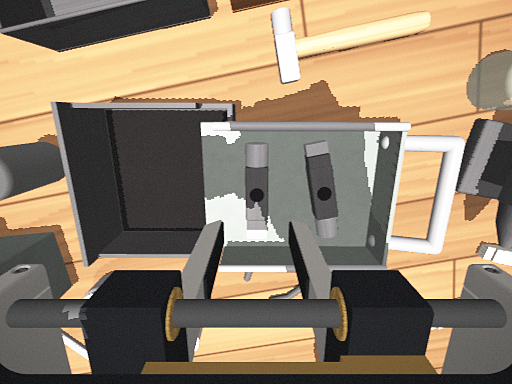

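Both heads lie in the skip: the loose one at (257,185) and the other at (322,190). The bar sits at cart x ≈ -0.22, so I'll go and grip the handle.

>>> {"fn": "move_arm", "kwargs": {
  "slide": [
    [0,0.2,0],
    [0,0.4,0],
    [0,0.6,0],
    [0,0.79,0],
    [0,0.79,0],
    [0,0.79,0],
    [0,0.79,0],
    [0,0.79,0]
  ],
  "delta_rot": [
    [0,0,0],
    [0,0,0],
    [0,0,0],
    [0,0,0],
    [0,0,0],
    [0,0,0],
    [0,0,0],
    [0,0,0]
  ],
  "grip": [0,0,0,0,0,0,0,0]
}}

```text
t: 11.55
tool_pos: [0.6122, -0.1026, 0.3356]
ee_rot: [[0.982, -0.19, -0.0], [-0.19, -0.982, 0.0], [-0.0, -0.0, -1.0]]
force: [0.5, 0.3, 0.6]
finger_gap: 0.047
gripper_force: 0.0
```

>>> {"fn": "move_arm", "kwargs": {
  "slide": [
    [0,0.2,0],
    [0,0.4,0],
    [0,0.6,0],
    [0,0.79,0],
    [0,0.79,0],
    [0,0.79,0],
    [0,0.79,0],
    [0,0.79,0]
  ],
  "delta_rot": [
    [0,0,0],
    [0,0,0],
    [0,0,0],
    [0,0,0],
    [0,0,0],
    [0,0,0],
    [0,0,0],
    [0,0,0]
  ],
  "grip": [0,0,0,0,0,0,0,0]
}}

```text
t: 12.35
tool_pos: [0.5942, -0.1955, 0.3358]
ee_rot: [[0.982, -0.19, 0.0], [-0.19, -0.982, 0.0], [-0.0, -0.0, -1.0]]
force: [0.3, 0.6, -0.1]
finger_gap: 0.0471
gripper_force: 0.0
```

```bash
python3 - <<'E'
from plan import *
s,W=wcloud('w3')
print(s['t'],s['tool_pos'],s['finger_gap'])
a=np.radians(78.9);X=np.array([np.cos(a),np.sin(a)]);Y=np.array([-X[1],X[0]])
d=W[:,:2]-[.6357,.019];x=d@X;y=d@Y;z=W[:,2]
m=(abs(y)<.04)&(x<-.19)&(x>-.25)&(z>.13)&(z<.19);print('bar',m.sum(),np.percentile(x[m],[2,50,98]) ,np.percentile(z[m],[50,98]))
print('tool cart x',(s['tool_pos'][:2]-[.6357,.019])@X,(s['tool_pos'][:2]-[.6357,.019])@Y)
plan([([.5934,-.1965,.233],-101.1)])
r=np.hypot(.22,.045);f=np.arctan2(.045,-.22)
th=np.array([.3,.55,.8,1.0]);p=0
for t in th:
  o=np.array([r*np.cos(f-p),r*np.sin(f-p)])
  print(t,[np.round([-(r*np.cos(f-q)-o[0])/.12,-(r*np.sin(f-q)-o[1])/.12],3).tolist() for q in np.linspace(p,t,9)[1:]]);p=t
E
```

```text
12.35 [ 0.59421182 -0.19549022  0.3357617 ] 0.04712147488401761
bar 1196 [-0.22924214 -0.22121767 -0.21394735] [0.16146701 0.16350626]
tool cart x -0.2184650652847753 -0.0005820282334590113
slide [-0.005, 0.008, 0.856] rot [-0.0, 0.0, 0.001] ->  [ 0.593 -0.196  0.233]
0.3 [[-0.015, -0.068], [-0.033, -0.136], [-0.054, -0.203], [-0.077, -0.27], [-0.102, -0.335], [-0.13, -0.4], [-0.16, -0.463], [-0.193, -0.525]]
0.55 [[-0.029, -0.051], [-0.059, -0.101], [-0.091, -0.15], [-0.125, -0.198], [-0.16, -0.244], [-0.197, -0.29], [-0.234, -0.335], [-0.274, -0.378]]
0.8 [[-0.041, -0.042], [-0.082, -0.083], [-0.126, -0.122], [-0.17, -0.16], [-0.216, -0.197], [-0.262, -0.232], [-0.31, -0.266], [-0.359, -0.298]]
1.0 [[-0.04, -0.025], [-0.08, -0.048], [-0.121, -0.071], [-0.162, -0.093], [-0.204, -0.113], [-0.247, -0.133], [-0.29, -0.151], [-0.333, -0.169]]
```

>>> {"fn": "move_arm", "kwargs": {
  "slide": [
    [0,0.02,0.2],
    [0,0.02,0.4],
    [0,0.02,0.6],
    [0,0.02,0.75],
    [0,0.02,0.83],
    [0,0.02,0.855],
    [0,0.02,0.855],
    [0,0.02,0.855]
  ],
  "delta_rot": [
    [0,0,0],
    [0,0,0],
    [0,0,0],
    [0,0,0],
    [0,0,0],
    [0,0,0],
    [0,0,0],
    [0,0,0]
  ],
  "grip": [0,0,0,0,0,0,0,0]
}}

```text
t: 13.2
tool_pos: [0.5938, -0.199, 0.2341]
ee_rot: [[0.982, -0.191, 0.001], [-0.191, -0.982, -0.0], [0.001, 0.0, -1.0]]
force: [0.3, -0.2, 1.1]
finger_gap: 0.0469
gripper_force: 0.0
```

>>> {"fn": "move_arm", "kwargs": {
  "slide": [
    [0,0,0],
    [0,0,0],
    [0,0,0],
    [0,0,0],
    [0,0,0],
    [0,0,0],
    [0,0,0],
    [0,0,0]
  ],
  "delta_rot": [
    [0,0,0],
    [0,0,0],
    [0,0,0],
    [0,0,0],
    [0,0,0],
    [0,0,0],
    [0,0,0],
    [0,0,0]
  ],
  "grip": [-1,-1,-1,-1,-1,-1,-1,-1]
}}

```text
t: 14.0
tool_pos: [0.5935, -0.1986, 0.2332]
ee_rot: [[0.982, -0.191, 0.0], [-0.191, -0.982, 0.0], [-0.0, -0.0, -1.0]]
force: [1.5, 4.8, 2.8]
finger_gap: 0.0151
gripper_force: 30.0
```

The bar is gripped with a 15–16 mm gap, so I'll lift along the arc to 0.55 rad.

>>> {"fn": "move_arm", "kwargs": {
  "slide": [
    [0,-0.015,-0.068],
    [0,-0.033,-0.136],
    [0,-0.054,-0.203],
    [0,-0.077,-0.27],
    [0,-0.102,-0.335],
    [0,-0.13,-0.4],
    [0,-0.16,-0.463],
    [0,-0.193,-0.525]
  ],
  "delta_rot": [
    [0,0,0],
    [0,0,0],
    [0,0,0],
    [0,0,0],
    [0,0,0],
    [0,0,0],
    [0,0,0],
    [0,0,0]
  ],
  "grip": [-1,-1,-1,-1,-1,-1,-1,-1]
}}

```text
t: 14.8
tool_pos: [0.5978, -0.1765, 0.2969]
ee_rot: [[0.981, -0.192, 0.0], [-0.192, -0.981, -0.001], [0.0, 0.001, -1.0]]
force: [2.9, -3.0, -5.0]
finger_gap: 0.0151
gripper_force: 30.0
```

>>> {"fn": "move_arm", "kwargs": {
  "slide": [
    [0,-0.029,-0.051],
    [0,-0.059,-0.101],
    [0,-0.091,-0.15],
    [0,-0.125,-0.198],
    [0,-0.16,-0.244],
    [0,-0.197,-0.29],
    [0,-0.234,-0.335],
    [0,-0.274,-0.378]
  ],
  "delta_rot": [
    [0,0,0],
    [0,0,0],
    [0,0,0],
    [0,0,0],
    [0,0,0],
    [0,0,0],
    [0,0,0],
    [0,0,0]
  ],
  "grip": [-1,-1,-1,-1,-1,-1,-1,-1]
}}

```text
t: 15.6
tool_pos: [0.6039, -0.1458, 0.3427]
ee_rot: [[0.981, -0.193, 0.0], [-0.193, -0.981, -0.003], [0.001, 0.003, -1.0]]
force: [-2.4, -12.3, 4.0]
finger_gap: 0.0154
gripper_force: 30.0
```

```bash
python3 - <<'E'
from h import *
s=robot.read_state();print(s['t'],s['tool_pos'],s['force'],s['finger_gap'])
a=snap('scene','s2');cv2.imwrite('pics/c2.png',cv2.resize(a['pixels'][90:280,150:340,::-1],(500,500),interpolation=cv2.INTER_CUBIC))
E
```

```text
15.6 [ 0.60385549 -0.14580913  0.3427192 ] [ -2.37107824 -12.26184551   3.99880749] 0.015392441159330203
```

View pics/c2.png

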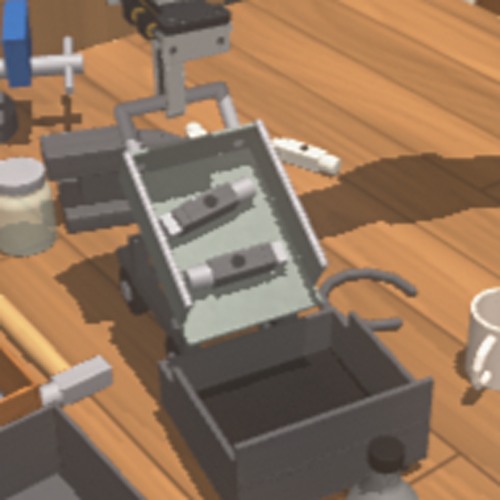

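Tipped to about 0.5 rad, both heads are still in the skip, at (238,262) and (210,208). I'll keep lifting.

>>> {"fn": "move_arm", "kwargs": {
  "slide": [
    [0,-0.041,-0.042],
    [0,-0.082,-0.083],
    [0,-0.126,-0.122],
    [0,-0.17,-0.16],
    [0,-0.216,-0.197],
    [0,-0.262,-0.232],
    [0,-0.31,-0.266],
    [0,-0.359,-0.298]
  ],
  "delta_rot": [
    [0,0,0],
    [0,0,0],
    [0,0,0],
    [0,0,0],
    [0,0,0],
    [0,0,0],
    [0,0,0],
    [0,0,0]
  ],
  "grip": [-1,-1,-1,-1,-1,-1,-1,-1]
}}

```text
t: 16.45
tool_pos: [0.6123, -0.1042, 0.3797]
ee_rot: [[0.981, -0.194, 0.002], [-0.194, -0.981, -0.004], [0.003, 0.003, -1.0]]
force: [-3.6, -12.8, 15.7]
finger_gap: 0.015
gripper_force: 30.0
```

>>> {"fn": "move_arm", "kwargs": {
  "slide": [
    [0,-0.04,-0.025],
    [0,-0.08,-0.048],
    [0,-0.121,-0.071],
    [0,-0.162,-0.093],
    [0,-0.204,-0.113],
    [0,-0.247,-0.133],
    [0,-0.29,-0.151],
    [0,-0.333,-0.169]
  ],
  "delta_rot": [
    [0,0,0],
    [0,0,0],
    [0,0,0],
    [0,0,0],
    [0,0,0],
    [0,0,0],
    [0,0,0],
    [0,0,0]
  ],
  "grip": [-1,-1,-1,-1,-1,-1,-1,-1]
}}

```text
t: 17.25
tool_pos: [0.6202, -0.0637, 0.3998]
ee_rot: [[0.981, -0.193, 0.003], [-0.193, -0.981, -0.002], [0.003, 0.002, -1.0]]
force: [-0.3, -6.8, 11.5]
finger_gap: 0.0152
gripper_force: 30.0
```

```bash
python3 - <<'E'
from h import *
s=robot.read_state();print(s['t'],s['tool_pos'],s['force'],s['finger_gap'])
a=snap('scene','s3');cv2.imwrite('pics/c3.png',cv2.resize(a['pixels'][90:280,150:340,::-1],(500,500),interpolation=cv2.INTER_CUBIC))
E
```

```text
17.25 [ 0.62018201 -0.06369115  0.39984061] [-0.3483728  -6.83033206 11.51881973] 0.015191045374324698
```

View pics/c3.png

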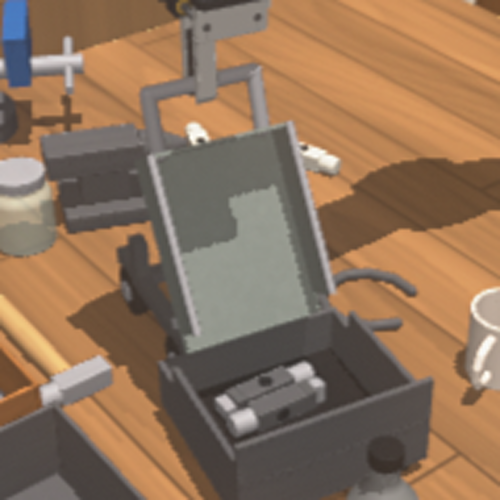

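Both heads lie in the trough, at (265,380) and (280,405), and the skip is empty. I'll lower it back along the same arc.

>>> {"fn": "move_arm", "kwargs": {
  "slide": [
    [0,0.043,0.018],
    [0,0.086,0.036],
    [0,0.129,0.056],
    [0,0.171,0.076],
    [0,0.212,0.098],
    [0,0.253,0.121],
    [0,0.293,0.144],
    [0,0.333,0.169]
  ],
  "delta_rot": [
    [0,0,0],
    [0,0,0],
    [0,0,0],
    [0,0,0],
    [0,0,0],
    [0,0,0],
    [0,0,0],
    [0,0,0]
  ],
  "grip": [-1,-1,-1,-1,-1,-1,-1,-1]
}}

```text
t: 18.1
tool_pos: [0.6126, -0.1022, 0.3785]
ee_rot: [[0.981, -0.192, 0.002], [-0.192, -0.981, -0.001], [0.002, 0.0, -1.0]]
force: [2.7, -1.9, 2.6]
finger_gap: 0.015
gripper_force: 30.0
```

>>> {"fn": "move_arm", "kwargs": {
  "slide": [
    [0,0.049,0.032],
    [0,0.097,0.066],
    [0,0.143,0.101],
    [0,0.189,0.138],
    [0,0.233,0.176],
    [0,0.277,0.215],
    [0,0.318,0.256],
    [0,0.359,0.298]
  ],
  "delta_rot": [
    [0,0,0],
    [0,0,0],
    [0,0,0],
    [0,0,0],
    [0,0,0],
    [0,0,0],
    [0,0,0],
    [0,0,0]
  ],
  "grip": [-1,-1,-1,-1,-1,-1,-1,-1]
}}

```text
t: 18.9
tool_pos: [0.6042, -0.144, 0.3412]
ee_rot: [[0.982, -0.191, 0.0], [-0.191, -0.982, 0.0], [0.0, -0.0, -1.0]]
force: [2.3, -2.9, 1.6]
finger_gap: 0.0153
gripper_force: 30.0
```

>>> {"fn": "move_arm", "kwargs": {
  "slide": [
    [0,0.04,0.043],
    [0,0.077,0.088],
    [0,0.114,0.134],
    [0,0.149,0.18],
    [0,0.183,0.228],
    [0,0.215,0.277],
    [0,0.245,0.327],
    [0,0.274,0.378]
  ],
  "delta_rot": [
    [0,0,0],
    [0,0,0],
    [0,0,0],
    [0,0,0],
    [0,0,0],
    [0,0,0],
    [0,0,0],
    [0,0,0]
  ],
  "grip": [-1,-1,-1,-1,-1,-1,-1,-1]
}}

```text
t: 19.7
tool_pos: [0.5976, -0.1764, 0.2954]
ee_rot: [[0.982, -0.191, -0.001], [-0.191, -0.982, 0.0], [-0.001, -0.0, -1.0]]
force: [-2.8, 1.5, -1.7]
finger_gap: 0.0152
gripper_force: 30.0
```

>>> {"fn": "move_arm", "kwargs": {
  "slide": [
    [0,0.033,0.062],
    [0,0.063,0.125],
    [0,0.091,0.19],
    [0,0.116,0.255],
    [0,0.139,0.322],
    [0,0.16,0.389],
    [0,0.178,0.457],
    [0,0.193,0.525]
  ],
  "delta_rot": [
    [0,0,0],
    [0,0,0],
    [0,0,0],
    [0,0,0],
    [0,0,0],
    [0,0,0],
    [0,0,0],
    [0,0,0]
  ],
  "grip": [-1,-1,-1,-1,-1,-1,-1,-1]
}}

```text
t: 20.5
tool_pos: [0.5941, -0.1988, 0.2335]
ee_rot: [[0.982, -0.191, 0.002], [-0.191, -0.982, 0.0], [0.002, -0.001, -1.0]]
force: [-7.1, 10.6, 44.5]
finger_gap: 0.0152
gripper_force: 30.0
```

>>> {"fn": "move_arm", "kwargs": {
  "slide": [
    [0,0,0],
    [0,0,0],
    [0,0,0],
    [0,0,0],
    [0,0,0],
    [0,0,0],
    [0,0,0],
    [0,0,0]
  ],
  "delta_rot": [
    [0,0,0],
    [0,0,0],
    [0,0,0],
    [0,0,0],
    [0,0,0],
    [0,0,0],
    [0,0,0],
    [0,0,0]
  ],
  "grip": [-1,-1,-1,-1,0,0,0,0]
}}

```text
t: 21.3
tool_pos: [0.5935, -0.1991, 0.2332]
ee_rot: [[0.982, -0.191, 0.0], [-0.191, -0.982, -0.0], [0.0, 0.0, -1.0]]
force: [0.3, -0.3, 0.1]
finger_gap: 0.0438
gripper_force: 0.0
```

```bash
python3 -c "
from plan import *
plan([([.5935,-.1985,.33],-101.1),([.440,.4177,.28],-95.1)])"
```

```text
slide [-0.001, -0.005, -0.807] rot [0.0, -0.0, 0.0] ->  [ 0.594 -0.198  0.33 ]
slide [-0.373, -0.799, 0.069] rot [0.0, -0.0, -0.005] ->  [ 0.568 -0.096  0.322]
slide [-0.36, -0.805, 0.07] rot [0.0, -0.0, -0.006] ->  [0.542 0.007 0.313]
slide [-0.346, -0.812, 0.069] rot [0.0, -0.0, -0.005] ->  [0.517 0.11  0.305]
slide [-0.332, -0.817, 0.069] rot [0.0, -0.0, -0.006] ->  [0.491 0.212 0.297]
slide [-0.317, -0.823, 0.07] rot [0.0, -0.0, -0.005] ->  [0.466 0.315 0.288]
slide [-0.304, -0.828, 0.069] rot [0.0, -0.0, -0.006] ->  [0.44  0.418 0.28 ]
```

>>> {"fn": "move_arm", "kwargs": {
  "slide": [
    [0,0,-0.1],
    [0,0,-0.3],
    [0,0,-0.6],
    [0,0,-0.807],
    [0,0,-0.807],
    [0,0,-0.807],
    [0,0,-0.807],
    [0,0,-0.807]
  ],
  "delta_rot": [
    [0,0,0],
    [0,0,0],
    [0,0,0],
    [0,0,0],
    [0,0,0],
    [0,0,0],
    [0,0,0],
    [0,0,0]
  ],
  "grip": [0,0,0,0,0,0,0,0]
}}

```text
t: 22.1
tool_pos: [0.5932, -0.1989, 0.3291]
ee_rot: [[0.982, -0.191, -0.001], [-0.191, -0.982, 0.001], [-0.002, -0.0, -1.0]]
force: [-0.0, 0.4, -0.6]
finger_gap: 0.0471
gripper_force: 0.0
```

>>> {"fn": "move_arm", "kwargs": {
  "slide": [
    [-0.373,-0.799,0.069],
    [-0.373,-0.799,0.069],
    [-0.373,-0.799,0.069],
    [-0.373,-0.799,0.069],
    [-0.373,-0.799,0.069],
    [-0.373,-0.799,0.069],
    [-0.373,-0.799,0.069],
    [-0.373,-0.799,0.069]
  ],
  "delta_rot": [
    [0,0,-0.005],
    [0,0,-0.005],
    [0,0,-0.005],
    [0,0,-0.005],
    [0,0,-0.005],
    [0,0,-0.005],
    [0,0,-0.005],
    [0,0,-0.005]
  ],
  "grip": [1,1,1,1,1,1,1,1]
}}

```text
t: 22.9
tool_pos: [0.5679, -0.097, 0.3216]
ee_rot: [[0.984, -0.177, -0.0], [-0.177, -0.984, 0.0], [-0.0, 0.0, -1.0]]
force: [0.1, 0.6, -1.1]
finger_gap: 0.0942
gripper_force: 0.0
```

>>> {"fn": "move_arm", "kwargs": {
  "slide": [
    [-0.36,-0.805,0.07],
    [-0.36,-0.805,0.07],
    [-0.36,-0.805,0.07],
    [-0.36,-0.805,0.07],
    [-0.36,-0.805,0.07],
    [-0.36,-0.805,0.07],
    [-0.36,-0.805,0.07],
    [-0.36,-0.805,0.07]
  ],
  "delta_rot": [
    [0,0,-0.006],
    [0,0,-0.006],
    [0,0,-0.006],
    [0,0,-0.006],
    [0,0,-0.006],
    [0,0,-0.006],
    [0,0,-0.006],
    [0,0,-0.006]
  ],
  "grip": [1,1,1,1,1,1,1,1]
}}

```text
t: 23.7
tool_pos: [0.5424, 0.0056, 0.3132]
ee_rot: [[0.987, -0.158, -0.0], [-0.158, -0.987, 0.0], [-0.0, 0.0, -1.0]]
force: [-0.1, -0.2, 0.3]
finger_gap: 0.0941
gripper_force: 0.0
```

>>> {"fn": "move_arm", "kwargs": {
  "slide": [
    [-0.346,-0.812,0.069],
    [-0.346,-0.812,0.069],
    [-0.346,-0.812,0.069],
    [-0.346,-0.812,0.069],
    [-0.346,-0.812,0.069],
    [-0.346,-0.812,0.069],
    [-0.346,-0.812,0.069],
    [-0.346,-0.812,0.069]
  ],
  "delta_rot": [
    [0,0,-0.005],
    [0,0,-0.005],
    [0,0,-0.005],
    [0,0,-0.005],
    [0,0,-0.005],
    [0,0,-0.005],
    [0,0,-0.005],
    [0,0,-0.005]
  ],
  "grip": [1,1,1,1,1,1,1,1]
}}

```text
t: 24.5
tool_pos: [0.5168, 0.1084, 0.305]
ee_rot: [[0.99, -0.143, -0.0], [-0.143, -0.99, -0.0], [-0.0, 0.0, -1.0]]
force: [-0.1, 0.7, 0.2]
finger_gap: 0.0942
gripper_force: 0.0
```

>>> {"fn": "move_arm", "kwargs": {
  "slide": [
    [-0.332,-0.817,0.069],
    [-0.332,-0.817,0.069],
    [-0.332,-0.817,0.069],
    [-0.332,-0.817,0.069],
    [-0.332,-0.817,0.069],
    [-0.332,-0.817,0.069],
    [-0.332,-0.817,0.069],
    [-0.332,-0.817,0.069]
  ],
  "delta_rot": [
    [0,0,-0.006],
    [0,0,-0.006],
    [0,0,-0.006],
    [0,0,-0.006],
    [0,0,-0.006],
    [0,0,-0.006],
    [0,0,-0.006],
    [0,0,-0.006]
  ],
  "grip": [1,1,1,1,1,1,1,1]
}}

```text
t: 25.3
tool_pos: [0.4914, 0.2111, 0.2968]
ee_rot: [[0.992, -0.124, 0.0], [-0.124, -0.992, -0.0], [0.0, 0.0, -1.0]]
force: [0.8, 0.7, -0.3]
finger_gap: 0.094
gripper_force: 0.0
```

>>> {"fn": "move_arm", "kwargs": {
  "slide": [
    [-0.317,-0.823,0.07],
    [-0.317,-0.823,0.07],
    [-0.317,-0.823,0.07],
    [-0.317,-0.823,0.07],
    [-0.317,-0.823,0.07],
    [-0.317,-0.823,0.07],
    [-0.317,-0.823,0.07],
    [-0.317,-0.823,0.07]
  ],
  "delta_rot": [
    [0,0,-0.005],
    [0,0,-0.005],
    [0,0,-0.005],
    [0,0,-0.005],
    [0,0,-0.005],
    [0,0,-0.005],
    [0,0,-0.005],
    [0,0,-0.005]
  ],
  "grip": [1,1,1,1,1,1,1,1]
}}

```text
t: 26.1
tool_pos: [0.4659, 0.3138, 0.2885]
ee_rot: [[0.994, -0.109, 0.0], [-0.109, -0.994, -0.0], [0.0, 0.0, -1.0]]
force: [-0.3, 0.8, 0.5]
finger_gap: 0.094
gripper_force: 0.0
```

>>> {"fn": "move_arm", "kwargs": {
  "slide": [
    [-0.304,-0.828,0.069],
    [-0.304,-0.828,0.069],
    [-0.304,-0.828,0.069],
    [-0.304,-0.828,0.069],
    [-0.304,-0.828,0.069],
    [-0.304,-0.828,0.069],
    [-0.304,-0.828,0.069],
    [-0.304,-0.828,0.069]
  ],
  "delta_rot": [
    [0,0,-0.006],
    [0,0,-0.006],
    [0,0,-0.006],
    [0,0,-0.006],
    [0,0,-0.006],
    [0,0,-0.006],
    [0,0,-0.006],
    [0,0,-0.006]
  ],
  "grip": [1,1,1,1,1,1,1,1]
}}

```text
t: 26.9
tool_pos: [0.4404, 0.4165, 0.2803]
ee_rot: [[0.996, -0.09, 0.0], [-0.09, -0.996, -0.0], [0.0, -0.0, -1.0]]
force: [0.0, 0.1, 0.2]
finger_gap: 0.0943
gripper_force: 0.0
```

```bash
python3 - <<'E'
from plan import *
s,W=wcloud('w4')
print(s['t'],s['tool_pos'],s['finger_gap'])
m=(W[:,0]>.40)&(W[:,0]<.475)&(abs(W[:,1]-.418)<.06)&(W[:,2]>.06)&(W[:,2]<.11);k=W[m]
print(m.sum(),cv2.minAreaRect(k[:,:2].astype(np.float32)*1000),np.percentile(k,[1,50,99],axis=0))
t=k[k[:,2]>.09];print('ridge',np.median(t,axis=0),t.min(0),t.max(0))
c=snap('scene','s4')
P=cloud(c).reshape(-1,3);a=np.radians(78.9);X=np.array([np.cos(a),np.sin(a)]);Y=np.array([-X[1],X[0]])
d=P[:,:2]-[.6357,.019];x=d@X;y=d@Y;z=P[:,2]
m=(abs(y)<.04)&(x<-.19)&(x>-.25)&(z>.13)&(z<.19);print('bar z',np.percentile(z[m],[50,98]))
m=(abs(y)<.085)&(x>.035)&(x<.195)&(z>.03)&(z<.085);print('heads', m.sum(),np.percentile(z[m],[50,98]))
plan([([.440,.4177,.158],-95.1)])
E
```

```text
26.9 [0.440366   0.41654153 0.28031035] 0.09433819537800549
1405 ((450.5793151855469, 417.3042907714844), (37.49696731567383, 49.981651306152344), 85.5202407836914) [[0.42643602 0.39937793 0.07809458]
 [0.44917955 0.41683406 0.09316307]
 [0.47396986 0.43613644 0.0988723 ]]
ridge [0.44456632 0.41744367 0.09559171] [0.42525498 0.40103285 0.09004031] [0.46203797 0.43431943 0.09993158]
bar z [0.15912873 0.16497666]
heads 1542 [0.04560925 0.08326217]
slide [-0.001, -0.003, 0.509] rot [-0.0, -0.0, -0.0] ->  [0.44  0.417 0.219]
slide [-0.001, -0.004, 0.51] rot [-0.0, -0.0, -0.0] ->  [0.44  0.418 0.158]
```

The close view puts the knob at (0.444, 0.4175) with its top at 0.099. I'll descend, grip and pull.

>>> {"fn": "move_arm", "kwargs": {
  "slide": [
    [0.03,-0.01,0.2],
    [0.03,-0.01,0.4],
    [0.03,-0.01,0.6],
    [0.03,-0.01,0.75],
    [0.03,-0.01,0.9],
    [0.03,-0.01,1.0],
    [0.03,-0.01,1.0],
    [0.03,-0.01,1.0]
  ],
  "delta_rot": [
    [0,0,0],
    [0,0,0],
    [0,0,0],
    [0,0,0],
    [0,0,0],
    [0,0,0],
    [0,0,0],
    [0,0,0]
  ],
  "grip": [1,1,1,1,1,1,1,1]
}}

```text
t: 27.8
tool_pos: [0.4437, 0.4183, 0.1606]
ee_rot: [[0.996, -0.089, 0.0], [-0.089, -0.996, 0.0], [0.0, -0.0, -1.0]]
force: [-0.1, 0.6, 0.3]
finger_gap: 0.094
gripper_force: 0.0
```

>>> {"fn": "move_arm", "kwargs": {
  "slide": [
    [0,0,0.02],
    [0,0,0.02],
    [0,0,0.02],
    [0,0,0.02],
    [0,0,0.02],
    [0,0,0.02],
    [0,0,0.02],
    [0,0,0.02]
  ],
  "delta_rot": [
    [0,0,0],
    [0,0,0],
    [0,0,0],
    [0,0,0],
    [0,0,0],
    [0,0,0],
    [0,0,0],
    [0,0,0]
  ],
  "grip": [-1,-1,-1,-1,-1,-1,-1,-1]
}}

```text
t: 28.6
tool_pos: [0.4436, 0.4179, 0.1576]
ee_rot: [[0.996, -0.089, -0.0], [-0.089, -0.996, -0.001], [-0.0, 0.001, -1.0]]
force: [-1.9, 0.9, 3.4]
finger_gap: 0.0353
gripper_force: 30.0
```

>>> {"fn": "move_arm", "kwargs": {
  "slide": [
    [-0.03,0,0],
    [-0.06,0,0],
    [-0.09,0,0],
    [-0.12,0,0],
    [-0.15,0,0],
    [-0.18,0,0],
    [-0.2,0,0],
    [-0.21,0,0]
  ],
  "delta_rot": [
    [0,0,0],
    [0,0,0],
    [0,0,0],
    [0,0,0],
    [0,0,0],
    [0,0,0],
    [0,0,0],
    [0,0,0]
  ],
  "grip": [-1,-1,-1,-1,-1,-1,-1,-1]
}}

```text
t: 29.4
tool_pos: [0.4189, 0.4201, 0.1578]
ee_rot: [[0.996, -0.089, 0.001], [-0.089, -0.996, 0.0], [0.001, -0.0, -1.0]]
force: [9.0, -1.3, -3.8]
finger_gap: 0.0349
gripper_force: 30.0
```

The 9 N at 25 mm matches the spring at its stop. I'll hold briefly, release and back off upward.

>>> {"fn": "move_arm", "kwargs": {
  "slide": [
    [-0.008,0,0],
    [-0.008,0,0],
    [-0.008,0,0],
    [-0.008,0,0],
    [-0.008,0,0],
    [-0.008,0,0],
    [-0.008,0,0],
    [-0.008,0,0]
  ],
  "delta_rot": [
    [0,0,0],
    [0,0,0],
    [0,0,0],
    [0,0,0],
    [0,0,0],
    [0,0,0],
    [0,0,0],
    [0,0,0]
  ],
  "grip": [-1,-1,-1,-1,1,1,1,1]
}}

```text
t: 30.2
tool_pos: [0.4172, 0.4206, 0.1577]
ee_rot: [[0.996, -0.088, -0.0], [-0.088, -0.996, 0.0], [-0.0, -0.0, -1.0]]
force: [-0.7, -0.5, 0.7]
finger_gap: 0.064
gripper_force: 0.0
```

>>> {"fn": "move_arm", "kwargs": {
  "slide": [
    [0,0,0],
    [0,0,0],
    [0,0,-0.15],
    [0,0,-0.4],
    [0,0,-0.7],
    [0,0,-1],
    [0,0,-1],
    [0,0,-1]
  ],
  "delta_rot": [
    [0,0,0],
    [0,0,0],
    [0,0,0],
    [0,0,0],
    [0,0,0],
    [0,0,0],
    [0,0,0],
    [0,0,0]
  ],
  "grip": [1,1,1,1,1,1,1,1]
}}

```text
t: 31.0
tool_pos: [0.4176, 0.4205, 0.2782]
ee_rot: [[0.996, -0.089, 0.001], [-0.089, -0.996, 0.001], [0.001, -0.001, -1.0]]
force: [0.4, 0.5, 0.3]
finger_gap: 0.0937
gripper_force: 0.0
```

```bash
python3 - <<'E'
from plan import *
s,W=wcloud('w5')
print(s['t'],s['tool_pos'],s['finger_gap'],s['force'])
k=W[(W[:,0]>.38)&(W[:,0]<.475)&(abs(W[:,1]-.418)<.06)&(W[:,2]>.09)&(W[:,2]<.11)];print('ridge',np.median(k,axis=0),k.min(0),k.max(0))
t=snap('top','t5');a=snap('scene','s5')
cv2.imwrite('pics/c5.png',np.hstack([cv2.resize(t['pixels'][90:310,60:440,::-1],(400,300)),cv2.resize(a['pixels'][80:340,130:450,::-1],(400,300))]))
E
```

```text
31.0 [0.41763827 0.42048584 0.27818548] 0.09368696377192165 [0.41363168 0.45635422 0.32914704]
ridge [0.444204   0.4175175  0.09572194] [0.42517765 0.40157757 0.09002928] [0.46357399 0.43421153 0.09976007]
```

View pics/c5.png

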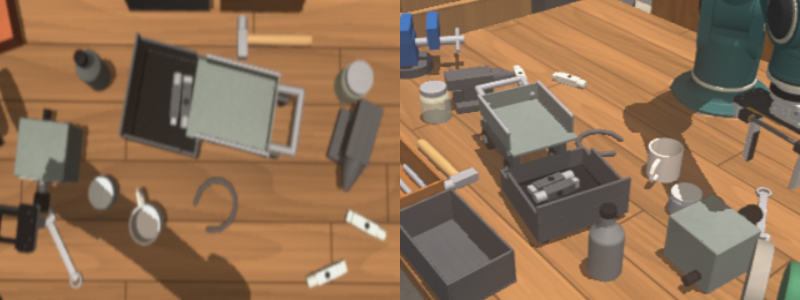

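The knob is home (ridge unchanged), the skip is level, both heads lie in the trough at (555,187), and the bystanders are where they were. I'll hand in.

```bash
python3 -c "
from station import robot
print(robot.close_job())"
```

```text
the job is handed in; nothing more can be done
None
```

I handed the job in at about 31 s: both heads are in the trough, the skip was lowered gently back onto its rest, and the knob was pulled about 25 mm and sprang fully home; the hand-in call did not return a verdict.

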